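Lay the smoker box in its tray

TASK

Stand the steel smoker box on the shelf right up against the middle of the board's steel edge, with its plain back squarely towards the board, and let go of it. Then push its top so that it topples over that edge onto its back on the board, and leave it lying there free for a moment. Finally lift it by its bar handle and set it down, without dropping it, flat inside the steel tray with the handle on top, leaving the other things on the shelf where they are.

Things in the scene. Friction and masses are not known exactly. Their poses are not given: they have to be found in the camera images.
- smoker: closed stainless smoker box (for wood chips) standing on end: 60 mm deep (its own x), 95 mm wide (y), 170 mm tall (z); the only tall steel box with a bar handle. Origin: centre of its bottom end. Own x points out of its plain back, so the lid side with the handle looks along -x; z runs to its top end. Mass 0.3 to 0.65 kg, hidden. On its back its own x points straight down and the handle is on top
- smoker_mid (a point): the middle of the smoker box, 85 mm up its z from the origin; same axes
- smoker_handle (a point): middle of the handle's bar: a round bar 10 mm thick, 72 mm long between leg centres, parallel to the box's y, its axis 34 mm out from the lid face (29 mm of free space beneath it, 62 mm between its two legs), at half the box's height, so that the box hangs level from it
- smoker_heel (a point): middle of the lower back edge of the standing box (30 mm along own x from the origin, at its foot); same axes. Leaned over the stop by more than about 0.4 rad the box falls by itself onto its back, its foot overhanging the stop by some 12 mm.
- board: fixed dark-stained wooden board, 200 mm (x) x 150 mm (y) x 12 mm thick, with a steel strip along its near (-x) edge, flush with its top. Origin: centre of its underside, on the shelf
- stop (a point): the middle of the board's upright near face (the 12 mm high steel stop), at the level of the shelf, 100 mm along -x from the board's origin. x points away from the robot, across the board; the stop face runs along y
- tray: fixed low stainless tray, outside 208 mm (x) x 133 mm (y) x 18 mm high, walls and floor 4 mm: inside 200 x 125 mm. Origin: centre of its underside
- tray_in (a point): centre of the tray's inner floor, 4 mm above the shelf; x along the tray's long side
- jar: bystander: closed amber glass jar with a metal screw lid, 72 mm wide, 110 mm tall; origin at its underside's centre
- salt: bystander: white ceramic salt cellar with knobbed lid, 72 mm wide, 66 mm tall; origin at its underside's centre
- timer: bystander: blue round kitchen timer housing, 68 mm wide, 41 mm tall; origin at its underside's centre
- plate: bystander: white melamine plate, 200 mm wide, 20 mm tall; origin at its underside's centre
- matches: bystander: cardboard box of long matches lying flat, 110 x 65 x 22 mm; origin at its underside's centre
- basting: bystander: basting brush lying on the shelf, about 200 mm long
- oil: bystander: green glass oil bottle, 60 mm wide, 190 mm tall; origin at its underside's centre
Not all that is in view belongs to the job. What is shaped like the smoker but green or purple is not meant. There is more than one size of the tray; the one meant has the size given above.

How it is judged:
On the way, in this order (a step that is already met when the one before it is completed fails the run):
1. the smoker box stands upright and released on the shelf, its back squarely (within about 8 degrees) against the stop: heel within 8 mm of it and within 40 mm of its middle (x of smoker_heel in the frame of stop between -0.008 and 0.005 m and y of smoker_heel in the frame of stop between -0.04 and 0.04 m and angle between smoker's own z axis and vertical below 0.08 rad and height (world z) of smoker below 0.005 m and angle between the x axis of smoker and the x axis of board, either way round below 0.14 rad and x of smoker_handle in the frame of stop below -0.05 m and contact force between the fingers and smoker below 0.1 N), for 0.2 s.
2. the smoker box lies on its back on the board, handle up, at rest and touched by nothing of the robot (angle between smoker's own x axis and vertical above 3 rad and height (world z) of smoker_mid between 0.037 and 0.048 m and horizontal distance between smoker_mid and board below 0.08 m and contact force between the fingers and smoker below 0.1 N and linear speed of smoker below 0.03 m/s and angular speed of smoker below 0.2 rad/s), for 0.2 s.
At the end, for the whole second after the job is handed in: The smoker box lies flat (within 8 degrees) on its back on the floor inside the tray, handle up, its middle within 24 mm of the tray's middle and its length along the tray's, released and at rest (angle between smoker's own x axis and vertical above 3 rad and horizontal distance between smoker_mid and tray_in below 0.024 m and height (world z) of smoker_mid between 0.029 and 0.039 m and angle between the z axis of smoker and the x axis of tray, either way round below 0.3 rad and contact force between the fingers and smoker below 0.1 N and linear speed of smoker below 0.03 m/s and angular speed of smoker below 0.2 rad/s); the robot touches nothing.
It fails at once if a bystander was moved by more than 30 mm (distance of any of jar, salt, timer, plate, matches, basting, oil from where it was at the start of the episode above 0.03 m).
It fails at once if the smoker box was dropped or thrown into the tray (faster than 0.5 m/s over it) (horizontal distance between smoker_mid and tray_in below 0.03 m and height (world z) of smoker_mid below 0.08 m and linear speed of smoker above 0.5 m/s).
It also fails if it takes over 66 s, if anything falls off the work surface, if the arm or the gripper's body presses on something with over 40 N, if the wrist force passes 120 N, or if a joint passes its speed limit or range.

ROBOT

A 7-joint arm with a two-finger parallel gripper is mounted at the origin on the work surface. World frame = base frame: x ahead of the robot, y to its left, z up, the work surface at z = 0. Lengths are in m, angles in rad, forces in N, time in s.
With the tool pointing down it reaches from about 0.425 to 0.925 m from the base axis. Payload 6.8 kg.
Tool frame: the origin (TCP) lies at the very end of the fingers, on their centre line; the grasp point (between the pads) lies r.pinch_z behind it (r.pinch_z is the distance from the TCP to the grasp point, in m); z points along the fingers, y is the line along which they close (so a half turn about z gives the same grasp; the last joint's range is limited). The gripper opens to 85 mm and grips with 20 to 120 N. Pads are 22 mm wide; open, the fingers measure 114 mm over their backs; the gripper's body (76 mm by 85 mm) begins 54 mm behind the grasp point. The pads swing forward as they close: fully open they stand 13 mm farther back than shut.
Start: joints at [-1.43, 0.477, 0.022, 1.555, -0.011, 1.109, -0.083], TCP at [0.166, 0.654, 0.231] pointing down, gripper open.
Joint ranges: [-2.96, 2.96], [-0.34, 2.1], [-1.41, 1.46], [0.24, 2.44], [-1.37, 4.51], [0.17, 1.92], [-2.96, 2.96]. Speed limits (rad/s): [2.39, 2.39, 3.14, 3.14, 3.14, 3.14, 3.14].

INTERFACE

Orientations are given as a rotation vector (axis times angle).
In Python, from bench import status, grab_frame, camera_model, r gives the robot as it stands. The module is installed in compiled form; this text tells all that it offers.
- The arm moves only by the shell command python3 -m creep 'ROWS' [FORCE]. ROWS is text: rows parted by semicolons, each of 7 numbers parted by spaces: the turn, a rotation vector about the tool's x, y, z in rad, then the shift along the tool's x, y, z in mm, then the opening, from -1 (shut) to 1 (fully open). In form: rx ry rz tx ty tz fingers; .... A call has 1 to 10 rows; each row is the pose to reach, as a shift and turn from the pose commanded when the call began, along the tool's axes at that moment; what a row does not reach only later rows make up. A row lasts 1/8 s, in which the tool goes at most 62.5 mm and 10.7 degrees, less where a joint would pass 70% of its speed; a pose out of reach is approached as far as the arm can. A call with a gripper value outside its range is refused whole. The fingers move at their own pace and stop on an object; FORCE is the grip in N (left out, the last holds). Time passes only in rows, so rows that repeat a pose let the fingers close. It gives the time, the measured TCP pose, the force, the opening and the grip force at its end, in the units of the state.
- status.get_obs(): the state, without advancing time (a new reading comes with each control period).
- grab_frame(name): name is "side" or "top" or "wrist"; returns (picture, depth): 384x512x3 uint8, red, green, blue; 384x512 float32, m along the optical axis (not along the pixel's ray), 0 where there is no reading.
- camera_model(name): a dict with "K" (3x3 intrinsics, pixels), "D" ([k1, k2, p1, p2, k3] as OpenCV has them; the pictures are not rectified), "rvec" (rotation vector, rad) and "tvec" (3), from world to camera coordinates, as OpenCV has them. Camera axes: x right, y down, z forward; pixel columns grow to the right and rows downward; lengths in m; the calibration is good to about 2 mm. A picture is of the moment at which its call begins: read the wrist's pose just before it. camera_model takes no time and is no camera call; for the wrist camera it gives the pose at the moment of the call.
- r.hand_in(): hands the job in; it is judged then, once.
The state is a dict: "clock": time; "joints": joint angles; "qvel": joint speeds; "tau": joint torques, N m; "tcp_pos": TCP position; "orientation": TCP orientation; "contact_force": force on the tool from outside, world axes, zero at the start; "moment": the same for the moment, N m; "grip_width": finger opening in m; "gripper_force": force on a finger pad.
Only numpy, scipy, OpenCV 4.12 (cv2) and the standard library are available. Lean on these libraries where they do the work, as an engineer would, in place of code of your own. Each camera call takes 0.05 s, during which the arm holds its last target. There are 200 camera calls.

## Working session

There is one attempt and no reset: what is moved stays moved. The work goes in short steps, Python scripts to look and compute and a shell command to move; the robot and the scene stay as the last step left them, time stands still between calls to the robot, and variables do not carry over. Pictures are saved under pics/ and viewed, at most 10 in all, crops included, and the job is handed in when it is done.

```bash
mkdir -p pics; cat > h.py <<'E'
import numpy as np, cv2
from bench import status, grab_frame, camera_model, r
from scipy.spatial.transform import Rotation as R
def shot(name):
    m=camera_model(name); im,d=grab_frame(name)
    np.savez(f'{name}.npz',im=im,d=d,**{k:np.array(v,float) for k,v in m.items()})
    return im,d
def load(n): return np.load(f'{n}.npz')
def world(c,u,v,depth=None,z=None):
    """pixels -> world via depth map or plane z"""
    u=np.atleast_1d(u).astype(float);v=np.atleast_1d(v).astype(float)
    p=cv2.undistortPoints(np.stack([u,v],-1)[:,None],c['K'],c['D'])[:,0]
    ray=np.c_[p,np.ones(len(p))]; Rm=cv2.Rodrigues(c['rvec'])[0]; t=c['tvec'].ravel()
    o=-Rm.T@t; w=ray@Rm
    if z is None:
        d=c['d'][v.astype(int),u.astype(int)] if depth is None else depth
        return o+w*np.asarray(d)[:,None]
    return o+w*((z-o[2])/w[:,2])[:,None]
E
python3 - <<'E'
from h import *
ims=[]
for n in('side','top'):
    im,d=shot(n); cv2.imwrite(f'pics/{n}0.png',im[...,::-1])
o=status.get_obs();print(o['clock'],o['tcp_pos'],o['orientation'],r.pinch_z,o['grip_width'])
E
```

```text
0.1 [0.16609408 0.65369719 0.23043483] [-3.89745450e-01 -3.11725172e+00  2.56478221e-03] 0.0187 0.08546795936155002
```

View pics/side0.png

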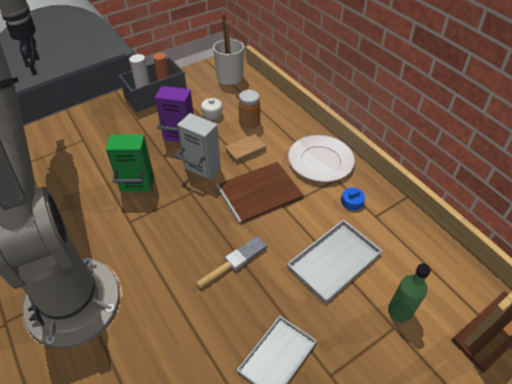

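View pics/top0.png

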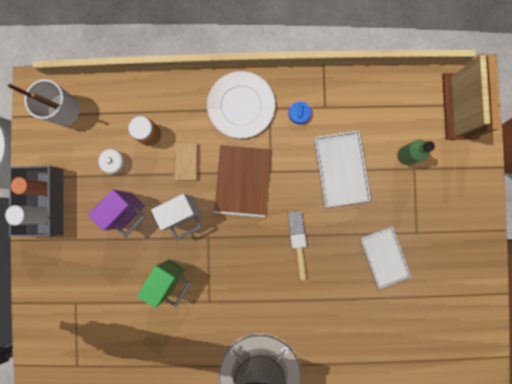

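Side view: the smoker candidates are steel (198,145), purple (175,115) and green (130,163). The trays are at (335,260), large, and (277,355), small. In the top view the steel box is at (177,212), its handle towards bottom right at (185,232). The board is at (243,181), its steel edge along row 215, and the large tray is at (343,169). I choose the steel box and the large tray, and will measure them with depth plus one close crop.

```bash
cat > m.py <<'E'
from h import *
c=load('top'); c={k:c[k] for k in c.files}
vv,uu=np.mgrid[0:384,0:512]; P=world(c,uu.ravel(),vv.ravel()).reshape(384,512,3)
def rect(name,box,zlo,zhi,extra=None):
    u0,u1,v0,v1=box; m=np.zeros((384,512),bool); m[v0:v1,u0:u1]=1
    m&=(P[...,2]>zlo)&(P[...,2]<zhi)&(c['d']>0)
    if extra is not None: m&=extra
    n,l,s,_=cv2.connectedComponentsWithStats(m.astype(np.uint8)); 
    k=1+s[1:,4].argmax(); p=P[l==k]; (x,y),(a,b),t=cv2.minAreaRect((p[:,:2]*1000).astype(np.float32))
    bx=cv2.boxPoints(((x,y),(a,b),t)); print(name,len(p),'c',np.round([x,y],1),'size',np.round([a,b],1),'ang',round(t,1),'z',p[:,2].mean().round(4)); print(bx.round(0).tolist())
rect('smoker top',(140,215,180,250),.155,.19)
rect('board',(205,280,135,225),.006,.02)
rect('tray',(305,380,120,215),.008,.03)
rect('small',(350,420,220,300),.008,.03)
rect('matches',(165,205,135,190),.012,.035)
rect('jar',(120,165,110,150),.09,.13)
rect('brush',(280,315,200,285),.006,.04)
rect('purple',(80,145,180,240),.155,.19)
rect('green',(130,190,250,315),.155,.19)
rect('handle',(165,215,215,250),.07,.1)
a=cv2.resize(c['im'][170:260,140:290].astype(np.uint8),None,fx=5,fy=5,interpolation=3); cv2.imwrite('pics/crop1.png',a[...,::-1])
E
python3 m.py
```

```text
smoker top 888 c [479.9 213.8] size [61. 97.] ang 25.4 z 0.1709
[[431.0, 244.0], [473.0, 157.0], [528.0, 183.0], [487.0, 271.0]]
board 3456 c [568.7  37.1] size [152.7 203.7] ang 84.5 z 0.0133
[[460.0, -29.0], [663.0, -49.0], [677.0, 103.0], [475.0, 123.0]]
tray 462 c [ 596.5 -254.5] size [209.3 135.2] ang 7.2 z 0.0168
[[484.0, -201.0], [501.0, -335.0], [709.0, -308.0], [692.0, -174.0]]
small 263 c [ 333.2 -374. ] size [156.8 103.2] ang 19.2 z 0.0137
[[242.0, -351.0], [276.0, -449.0], [424.0, -397.0], [390.0, -300.0]]
matches 844 c [629.4 202.3] size [ 65.5 111.1] ang 87.8 z 0.023
[[573.0, 172.0], [684.0, 167.0], [686.0, 233.0], [575.0, 237.0]]
jar 410 c [712.7 313.1] size [60.5 58.7] ang 44.8 z 0.1101
[[671.0, 313.0], [712.0, 271.0], [755.0, 314.0], [713.0, 355.0]]
brush 730 c [ 374.8 -123.9] size [202.1  47.5] ang 3.8 z 0.0192
[[272.0, -107.0], [276.0, -154.0], [477.0, -141.0], [474.0, -94.0]]
purple 896 c [488.5 380.7] size [61.6 96.2] ang 45.3 z 0.1706
[[433.0, 393.0], [501.0, 325.0], [544.0, 369.0], [476.0, 436.0]]
green 873 c [287.8 260.9] size [61.8 94.7] ang 56.9 z 0.1711
[[231.0, 261.0], [311.0, 209.0], [344.0, 261.0], [265.0, 313.0]]
handle 207 c [435.1 192.9] size [39.3 83.3] ang 24.8 z 0.0896
[[400.0, 222.0], [435.0, 147.0], [470.0, 163.0], [435.0, 239.0]]
```

View pics/crop1.png

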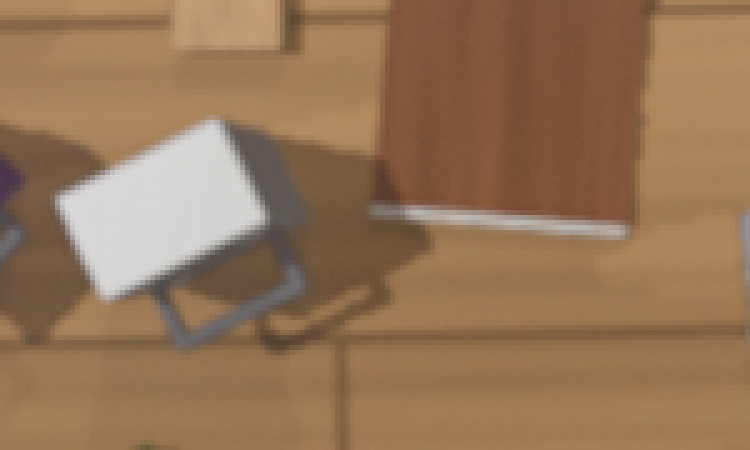

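The crop shows the plain steel box, top face at crop (160,210), handle at (230,310), and the board's steel strip from (370,210) to (628,232). The choice is confirmed. Next: a helper that converts world goals to rows.

```bash
cat > rel.py <<'E'
from h import *
def rel(pos,yaw,tilt=None):
    """pos mm of TCP, yaw deg of tool y axis (tool down)"""
    o=status.get_obs(); T=R.from_rotvec(o['orientation'])
    for k in(0,180):
        a=np.radians(yaw+k); y=np.array([np.cos(a),np.sin(a),0]); z=np.array([0,0,-1.])
        G=R.from_matrix(np.c_[np.cross(y,z),y,z])
        if tilt is not None: G=R.from_rotvec(tilt)*G
        d=(T.inv()*G).as_rotvec(); s=T.inv().apply(np.array(pos)-o['tcp_pos']*1000)
        if np.linalg.norm(d)<1.8: print('yaw',yaw+k,'turn',d.round(3),'shift',s.round(1),'deg',np.degrees(np.linalg.norm(d)).round(0),'len',np.linalg.norm(s).round(0))
if __name__=='__main__':
    import sys
    v=list(map(float,sys.argv[1:])); o=status.get_obs()
    print(round(o['clock'],2),(o['tcp_pos']*1000).round(1),o['orientation'].round(3),'F',o['contact_force'].round(1),'w',o['grip_width'].round(4),'j',o['joints'].round(2))
    rel(v[:3],v[3])
E
python3 rel.py 480 214 230 25.4; python3 rel.py 480 214 140 25.4
```

```text
Traceback (most recent call last):
  File "rel.py", line 14, in <module>
    print(round(o['clock'],2),(o['tcp_pos']*1000).round(1),o['orientation'].round(3),'F',o['contact_force'].round(1),'w',o['grip_width'].round(4),'j',o['joints'].round(2))
                                                                                                                         ^^^^^^^^^^^^^^^^^^^^^
AttributeError: 'float' object has no attribute 'round'
Traceback (most recent call last):
  File "rel.py", line 14, in <module>
    print(round(o['clock'],2),(o['tcp_pos']*1000).round(1),o['orientation'].round(3),'F',o['contact_force'].round(1),'w',o['grip_width'].round(4),'j',o['joints'].round(2))
                                                                                                                         ^^^^^^^^^^^^^^^^^^^^^
AttributeError: 'float' object has no attribute 'round'
```

```bash
sed -i "s/o\['grip_width'\].round(4)/round(o['grip_width'],4)/" rel.py
python3 rel.py 480 214 230 25.4
```

```text
0.1 [166.1 653.7 230.4] [-3.900e-01 -3.117e+00  3.000e-03] F [ 0.8  0.6 -0.3] w 0.0855 j [-1.43  0.48  0.02  1.56 -0.01  1.11 -0.08]
yaw 25.4 turn [-0.001  0.001  0.879] shift [-412.5 -348.9    1.1] deg 50.0 len 540.0
```

```bash
python3 -m creep '0 0 0.879 -412.5 -348.9 0 1;0 0 0.879 -412.5 -348.9 0 1;0 0 0.879 -412.5 -348.9 0 1;0 0 0.879 -412.5 -348.9 0 1;0 0 0.879 -412.5 -348.9 0 1;0 0 0.879 -412.5 -348.9 0 1;0 0 0.879 -412.5 -348.9 0 1;0 0 0.879 -412.5 -348.9 0 1;0 0 0.879 -412.5 -348.9 0 1;0 0 0.879 -412.5 -348.9 0 1'; python3 rel.py 480 214 135 25.4
```

```text
clock: 1.35
tcp_pos: [0.4817, 0.2107, 0.2312]
orientation: [1.688, 2.649, -0.001]
contact_force: [-0.5, -0.1, 0.3]
grip_width: 0.0852
gripper_force: 0.0
1.35 [481.7 210.7 231.2] [ 1.688e+00  2.649e+00 -1.000e-03] F [-0.5 -0.1  0.3] w 0.0852 j [-0.88  0.24  0.42  1.93 -0.11  0.99  0.02]
yaw 25.4 turn [-0.     0.001 -0.007] shift [ 3.8 -0.2 96.2] deg 0.0 len 96.0
```

```bash
python3 -m creep '0 0 0 0 0 48 1;0 0 0 0 0 90 1;0 0 0 0 0 95 1;0 0 0 0 0 95 1;0 0 0 0 0 95 0;0 0 0 0 0 95 -1;0 0 0 0 0 95 -1;0 0 0 0 0 95 -1;0 0 0 0 0 95 -1' 50; python3 rel.py 436.4 49.9 165 -5.5
```

```text
clock: 2.48
tcp_pos: [0.4812, 0.2153, 0.1381]
orientation: [1.679, 2.654, 0.005]
contact_force: [0.3, 1.3, 6.7]
grip_width: 0.0595
gripper_force: 56.7
2.48 [481.2 215.3 138.1] [1.679 2.654 0.005] F [0.3 1.3 6.7] w 0.0595 j [-0.85  0.37  0.38  2.02 -0.19  0.79  0.09]
yaw -5.5 turn [ 0.003 -0.002  0.539] shift [-130.2 -111.3  -27.4] deg 31.0 len 173.0
```

```bash
python3 -m creep '0 0 0 0 0 -20 -1;0 0 0 0 0 -25 -1;0 0 0 0 0 -25 -1'; python3 rel.py 426.4 50.9 165 -5.5
```

```text
clock: 2.85
tcp_pos: [0.4799, 0.2145, 0.1613]
orientation: [-1.679, -2.655, -0.0]
contact_force: [0.5, 0.2, -6.0]
grip_width: 0.0592
gripper_force: 57.3
2.85 [479.9 214.5 161.3] [-1.679 -2.655 -0.   ] F [ 0.5  0.2 -6. ] w 0.0592 j [-0.86  0.33  0.39  2.   -0.17  0.84  0.07]
yaw -5.5 turn [ 0.    -0.     0.539] shift [-124.9 -118.4   -3.8] deg 31.0 len 172.0
```

```bash
python3 -m creep '0 0 0.13 -31 -30 0 -1;0 0 0.27 -62 -59 0 -1;0 0 0.4 -94 -89 0 -1;0 0 0.47 -110 -104 0 -1;0 0 0.539 -125 -118 0 -1;0 0 0.539 -125 -118 0 -1;0 0 0.539 -125 -118 0 -1'; python3 - <<'E'
from h import *
im,d=shot('top'); cv2.imwrite('pics/t1.png',cv2.resize(im[150:270,180:300],None,fx=5,fy=5,interpolation=3)[...,::-1])
im,d=shot('side'); cv2.imwrite('pics/s1.png',cv2.resize(im[100:260,100:340],None,fx=3,fy=3,interpolation=3)[...,::-1])
E
python3 rel.py 436.4 49.9 137 -5.5
```

```text
clock: 3.72
tcp_pos: [0.4277, 0.0519, 0.1614]
orientation: [2.324, 2.114, 0.001]
contact_force: [-0.0, 0.6, -6.1]
grip_width: 0.0592
gripper_force: 57.7
3.83 [427.6  52.  161.3] [2.323e+00 2.114e+00 1.000e-03] F [ 0.1 -0.3 -4.8] w 0.0588 j [-0.78  0.18  0.58  2.21 -0.14  0.78 -0.2 ]
yaw -5.5 turn [ 0.    -0.     0.002] shift [-1.2  9.  24.3] deg 0.0 len 26.0
```

View pics/s1.png

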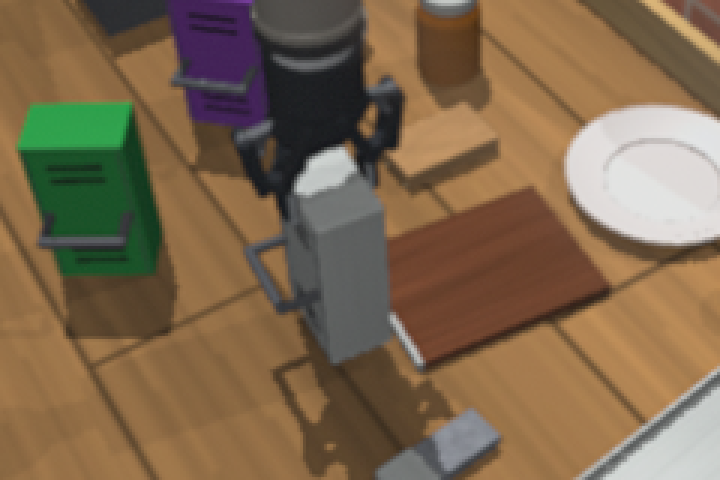

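The side crop shows the box held upright at (340,270), just short of the board's strip (400,340). The back is square and nothing else is touched.

```bash
python3 -m creep '0 0 0 0 0 12 -1;0 0 0 0 2 22 -1;0 0 0 0 4 22 -1;0 0 0 0 6 22 -1;0 0 0 0 7 22 -1;0 0 0 0 7 22 -1'; python3 rel.py 436.4 49.9 137 -5.5;  python3 -m creep '0 0 0 0 2 0 -1;0 0 0 0 2 0 -1'
```

```text
clock: 4.58
tcp_pos: [0.4341, 0.0503, 0.1393]
orientation: [2.325, 2.112, 0.0]
contact_force: [-0.9, -0.2, -5.5]
grip_width: 0.059
gripper_force: 58.3
4.58 [434.1  50.3 139.3] [2.325 2.112 0.   ] F [-0.9 -0.2 -5.5] w 0.059 j [-0.75  0.23  0.57  2.22 -0.19  0.73 -0.15]
yaw -5.5 turn [ 0. -0. -0.] shift [-0.2  2.3  2.3] deg 0.0 len 3.0
clock: 4.82
tcp_pos: [0.4363, 0.0502, 0.1394]
orientation: [2.325, 2.112, 0.001]
contact_force: [-0.4, -0.2, -5.3]
grip_width: 0.0591
gripper_force: 58.3
```

```bash
python3 -m creep '0 0 0 0 2 0 -1;0 0 0 0 2 0 -1;0 0 0 0 2 0 -1'; python3 -m creep '0 0 0 0 1 0 -1;0 0 0 0 1 0 -1'
```

```text
clock: 5.2
tcp_pos: [0.438, 0.0499, 0.1393]
orientation: [-2.325, -2.112, 0.0]
contact_force: [0.6, 0.5, -5.4]
grip_width: 0.0591
gripper_force: 58.3
clock: 5.45
tcp_pos: [0.4391, 0.0498, 0.1393]
orientation: [2.325, 2.112, 0.0]
contact_force: [-0.6, -0.1, -5.0]
grip_width: 0.0592
gripper_force: 58.3
```

```bash
python3 -m creep '0 0 0 0 1 0 -1;0 0 0 0 1 0 -1';python3 -m creep '0 0 0 0 1 0 -1;0 0 0 0 1 0 -1'
```

```text
clock: 5.7
tcp_pos: [0.4398, 0.0497, 0.1392]
orientation: [-2.325, -2.112, 0.001]
contact_force: [-0.8, 0.7, -5.5]
grip_width: 0.059
gripper_force: 58.3
clock: 5.95
tcp_pos: [0.4402, 0.0497, 0.1391]
orientation: [-2.325, -2.111, 0.002]
contact_force: [-3.5, 1.1, -3.9]
grip_width: 0.0593
gripper_force: 58.5
```

Contact with the stop (-3.5 N). I set the box down, release it and rise.

```bash
python3 -m creep '0 0 0 0 -1 1 -1;0 0 0 0 -1 2 -1;0 0 0 0 -1 2 0.5;0 0 0 0 -1 2 1;0 0 0 0 -1 2 1;0 0 0 0 -1 2 1';python3 -m creep '0 0 0 0 0 -50 1;0 0 0 0 0 -85 1;0 0 0 0 0 -85 1'; python3 - <<'E'
from h import *
im,d=shot('side'); cv2.imwrite('pics/s2.png',cv2.resize(im[100:260,100:340],None,fx=3,fy=3,interpolation=3)[...,::-1])
E
python3 rel.py 436.4 49.9 220 -5.5
```

```text
clock: 6.7
tcp_pos: [0.4404, 0.0498, 0.1375]
orientation: [2.325, 2.112, 0.001]
contact_force: [0.7, 0.6, -0.8]
grip_width: 0.0852
gripper_force: 0.0
clock: 7.08
tcp_pos: [0.4419, 0.0502, 0.2247]
orientation: [2.324, 2.111, 0.009]
contact_force: [0.0, -0.2, -0.4]
grip_width: 0.0851
gripper_force: 0.0
7.12 [440.7  50.1 223.1] [2.325 2.112 0.005] F [-0.3 -0.2 -0.5] w 0.0852 j [-0.82  0.09  0.61  2.12 -0.07  0.94 -0.26]
yaw -5.5 turn [ 0.002 -0.002  0.   ] shift [-0.6 -4.3  3.1] deg 0.0 len 5.0
```

View pics/s2.png

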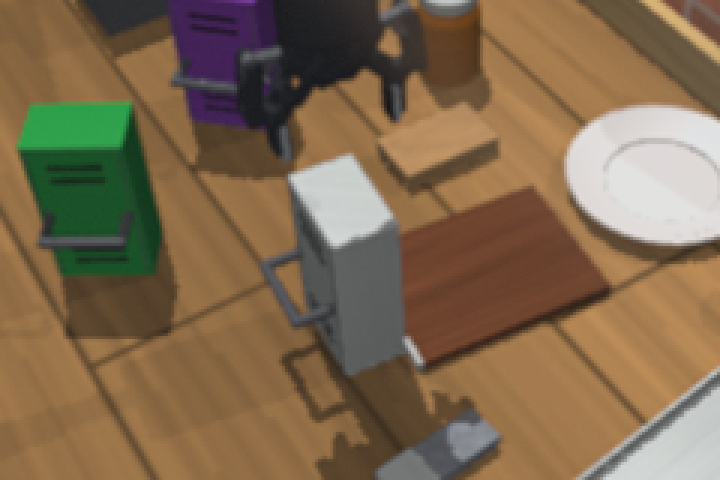

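The box stands free at crop (350,265), squarely against the strip. Next I tilt the tool back towards the robot with the fingers closed, so they can go behind the lid's top edge.

```bash
python3 - <<'E'
from rel import *
a=np.radians(-5.5); t=0.4*np.array([-np.sin(a),np.cos(a),0])
for p in([370,56.5,225],[370,56.5,152]): rel(p,-5.5,t)
E
```

```text
yaw -5.5 turn [ 0.402 -0.002  0.001] shift [ -0.4 -71.   -2. ] deg 23.0 len 71.0
yaw -5.5 turn [ 0.402 -0.002  0.001] shift [ -0.5 -71.2  71. ] deg 23.0 len 100.0
```

```bash
python3 -m creep '0.15 0 0 0 -30 0 0;0.3 0 0 0 -60 0 -1;0.4 0 0 0 -71 0 -1;0.4 0 0 0 -71 0 -1;0.4 0 0 0 -71 0 -1'; python3 - <<'E'
from rel import *
print(status.get_obs()['joints'].round(2))
a=np.radians(-5.5); t=0.4*np.array([-np.sin(a),np.cos(a),0])
for p in([370,56.5,152],[390,54.5,152],[470,47,152]): rel(p,-5.5,t)
E
```

```text
clock: 7.75
tcp_pos: [0.3691, 0.0563, 0.2217]
orientation: [-2.089, -1.896, 0.385]
contact_force: [0.9, 0.8, 0.3]
grip_width: 0.0001
gripper_force: 0.0
[-0.74  0.25  0.62  2.04 -0.23  1.3  -0.09]
yaw -5.5 turn [ 0.001  0.001 -0.001] shift [ 0.4 27.9 63.9] deg 0.0 len 70.0
yaw -5.5 turn [ 0.001  0.001 -0.001] shift [ 0.3 46.4 56.1] deg 0.0 len 73.0
yaw -5.5 turn [ 0.001  0.001 -0.001] shift [  0.5 120.4  24.8] deg 0.0 len 123.0
```

```bash
python3 -m creep '0 0 0 0 14 32 -1;0 0 0 0 28 64 -1;0 0 0 0 28 64 -1;0 0 0 0 36 60.5 -1;0 0 0 0 42 58 -1;0 0 0 0 46.5 56 -1;0 0 0 0 51 54 -1;0 0 0 0 56 52 -1'; python3 rel.py 0 0 0 0
```

```text
clock: 8.75
tcp_pos: [0.4007, 0.0538, 0.1536]
orientation: [-2.087, -1.896, 0.384]
contact_force: [-2.3, 1.4, 4.7]
grip_width: -0.0001
gripper_force: 2.1
8.75 [400.7  53.8 153.6] [-2.087 -1.896  0.384] F [-2.3  1.4  4.7] w -0.0001 j [-0.66  0.42  0.59  2.03 -0.32  1.19  0.02]
yaw 0.0 turn [-0.4   -0.02  -0.095] shift [ -92.1 -302.6  294.9] deg 24.0 len 432.0
```

```bash
python3 -m creep '0 0 0 0 7 -3 -1;0 0 0 0 14 -6 -1;0 0 0 0 21 -9 -1;0 0 0 0 28 -12 -1;0 0 0 0 35 -15 -1;0 0 0 0 42 -18 -1;0 0 0 0 48 -20 -1;0 0 0 0 53 -23 -1;0 0 0 0 58 -25 -1'; python3 -m creep '0 0 0 0 4 -2 -1;0 0 0 0 4 -2 -1'; python3 - <<'E'
from h import *
im,d=shot('side'); cv2.imwrite('pics/s3.png',cv2.resize(im[100:260,100:340],None,fx=3,fy=3,interpolation=3)[...,::-1])
E
```

```text
clock: 9.88
tcp_pos: [0.4638, 0.0475, 0.1531]
orientation: [-2.088, -1.896, 0.384]
contact_force: [-0.9, 1.0, 0.1]
grip_width: 0.0
gripper_force: 0.0
clock: 10.12
tcp_pos: [0.4681, 0.047, 0.1533]
orientation: [-2.088, -1.896, 0.384]
contact_force: [-0.0, -0.8, -0.3]
grip_width: -0.0001
gripper_force: 0.0
```

View pics/s3.png

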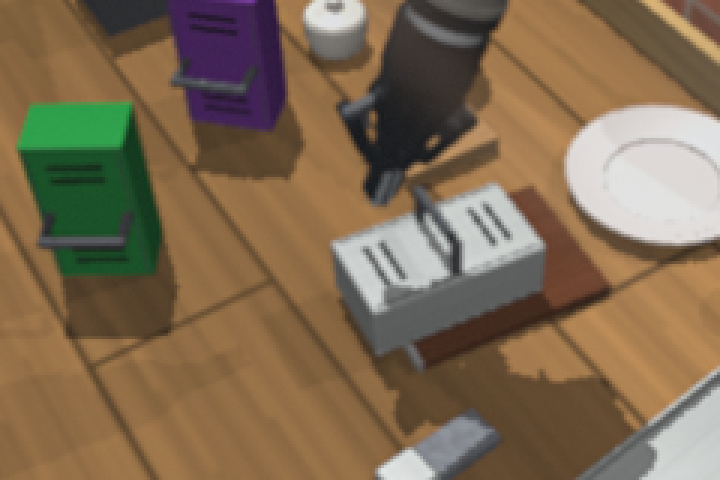

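The box lies on its back on the board, lid at crop (440,260) and handle up at (438,230), free of the robot. I rise, straighten the tool and measure it.

```bash
python3 rel.py 450 50 240 -5.5
```

```text
10.18 [467.8  47.  153.3] [-2.088 -1.896  0.385] F [-0.   0.4 -0.6] w -0.0 j [-0.6   0.52  0.58  1.87 -0.34  1.25  0.06]
yaw -5.5 turn [-0.4  0.  -0. ] shift [  1.3 -50.4 -72.8] deg 23.0 len 89.0
```

```bash
python3 -m creep '-0.13 0 0 0 -17 -36 -1;-0.27 0 0 0 -34 -73 0;-0.4 0 0 0 -50 -73 1;-0.4 0 0 0 -50 -73 1;-0.4 0 0 0 -50 -73 1'; cat > hd.py <<'E'
from h import *
shot('top'); 
for n in ('top',):
    c=load(n); c={k:c[k] for k in c.files}
    vv,uu=np.mgrid[0:384,0:512]; P=world(c,uu.ravel(),vv.ravel()).reshape(384,512,3)
    x0=P[...,0];y0=P[...,1];z0=P[...,2]
    for lo,hi,nm in((.062,.085,'lid'),(.1,.118,'bar')):
        m=(x0>.44)&(x0<.66)&(y0>-.05)&(y0<.14)&(z0>lo)&(z0<hi)
        k,l,s,_=cv2.connectedComponentsWithStats(m.astype(np.uint8)); p=P[l==1+s[1:,4].argmax()]
        (x,y),(a,b),t=cv2.minAreaRect((p[:,:2]*1000).astype(np.float32)); print(nm,len(p),np.round([x,y,a,b,t],1),p[:,2].mean().round(4),p.mean(0).round(4))
cv2.imwrite('pics/t4.png',cv2.resize(c['im'][150:270,160:300].astype(np.uint8),None,fx=5,fy=5,interpolation=3)[...,::-1])
E
python3 hd.py; python3 rel.py 540 40 160 -5.5
```

```text
clock: 10.8
tcp_pos: [0.4504, 0.0491, 0.2402]
orientation: [-2.324, -2.113, -0.0]
contact_force: [0.1, 0.1, 0.2]
grip_width: 0.0718
gripper_force: 0.0
lid 1201 [526.2  38.1  95.  163.6  83.9] 0.0732 [0.5521 0.0297 0.0732]
bar 53 [521.4  18.4  38.3   9.8  83. ] 0.1111 [0.5212 0.0184 0.1111]
10.85 [450.8  48.9 240. ] [-2.325e+00 -2.112e+00  1.000e-03] F [ 0.8 -0.9  0.5] w 0.0788 j [-0.87  0.09  0.68  2.09 -0.07  0.99 -0.25]
yaw -5.5 turn [-0.001  0.     0.   ] shift [-0.2 89.7 79.9] deg 0.0 len 120.0
```

View pics/t4.png

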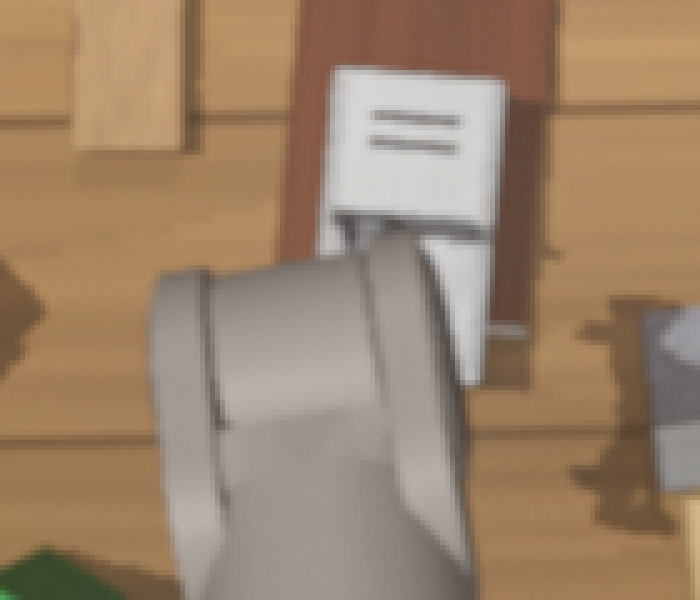

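The crop shows the lid at (415,150), the far half unobstructed, and the bar at about (460,225) partly hidden by the arm. The bar centre works out at about (523.5, 38.3) with yaw -6°.

```bash
python3 rel.py 523.5 38.3 87 -6
```

```text
10.85 [450.8  48.9 240. ] [-2.325e+00 -2.112e+00  1.000e-03] F [ 0.8 -0.9  0.5] w 0.0788 j [-0.87  0.09  0.68  2.09 -0.07  0.99 -0.25]
yaw -6.0 turn [-0.001  0.     0.009] shift [ -3.5  73.5 153. ] deg 1.0 len 170.0
```

```bash
python3 -m creep '0 0 0.009 -2 40 20 1;0 0 0.009 -3.5 73.5 50 1;0 0 0.009 -3.5 73.5 100 1;0 0 0.009 -3.5 73.5 140 1;0 0 0.009 -3.5 73.5 153 1;0 0 0.009 -3.5 73.5 153 1'; python3 -m creep '0 0 0 0 0 0 0;0 0 0 0 0 0 -1;0 0 0 0 0 0 -1;0 0 0 0 0 0 -1;0 0 0 0 0 0 -1;0 0 0 0 0 0 -1' 80
```

```text
clock: 11.6
tcp_pos: [0.5233, 0.0376, 0.0863]
orientation: [-2.336, -2.101, 0.003]
contact_force: [-0.2, 0.2, 1.2]
grip_width: 0.085
gripper_force: 0.0
clock: 12.35
tcp_pos: [0.5242, 0.0383, 0.0875]
orientation: [2.334, 2.101, 0.003]
contact_force: [4.0, 0.1, 2.5]
grip_width: 0.0075
gripper_force: 78.1
```

```bash
python3 -m creep '0 0 0 0 0 -5 -1;0 0 0 0 0 -15 -1;0 0 0 0 0 -30 -1;0 0 0 0 0 -50 -1;0 0 0 0 0 -60 -1;0 0 0 0 0 -60 -1'; python3 - <<'E'
from h import *
im,d=shot('side'); cv2.imwrite('pics/s5.png',cv2.resize(im[80:280,160:400],None,fx=3,fy=3,interpolation=3)[...,::-1])
E
python3 rel.py 596.5 -254.5 150 7.2
```

```text
clock: 13.1
tcp_pos: [0.5235, 0.0384, 0.1479]
orientation: [2.334, 2.102, 0.003]
contact_force: [0.4, -0.7, -5.7]
grip_width: 0.0073
gripper_force: 78.1
13.15 [523.   38.4 147.1] [-2.335e+00 -2.102e+00 -1.000e-03] F [-0.7  0.4 -6.2] w 0.0073 j [-0.71  0.39  0.65  2.03 -0.32  0.82  0.02]
yaw 7.2 turn [ 0.   -0.   -0.23] shift [-283.6  103.8   -3. ] deg 13.0 len 302.0
```

View pics/s5.png

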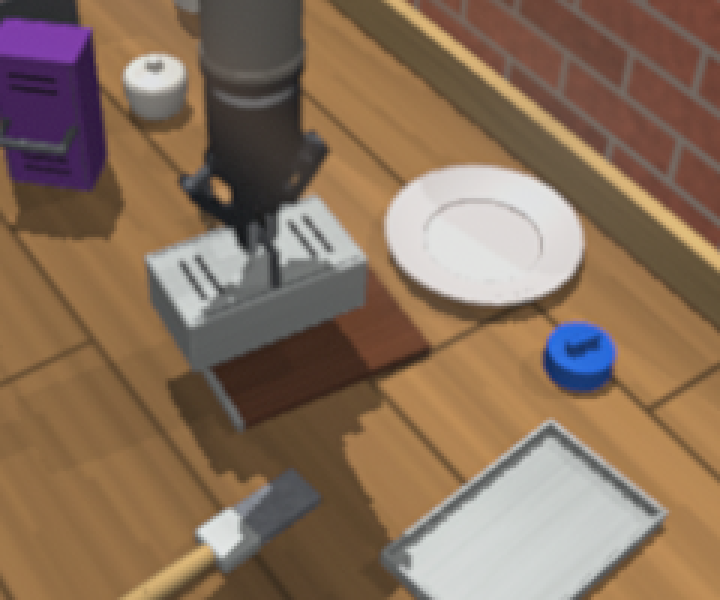

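The box hangs level from the handle at crop (255,280), clear of everything, and the tray is at (525,530). I carry it over the tray.

```bash
python3 -m creep '0 0 -0.03 -30 11 -3 -1;0 0 -0.08 -75 28 -3 -1;0 0 -0.12 -120 45 -3 -1;0 0 -0.16 -165 62 -3 -1;0 0 -0.2 -210 78 -3 -1;0 0 -0.23 -245 91 -3 -1;0 0 -0.23 -270 99 -3 -1;0 0 -0.23 -284 104 -3 -1;0 0 -0.23 -284 104 -3 -1;0 0 -0.23 -284 104 -3 -1'; python3 - <<'E'
from h import *
im,d=shot('top'); shot('side')
c=load('top'); c={k:c[k] for k in c.files}
vv,uu=np.mgrid[0:384,0:512]; P=world(c,uu.ravel(),vv.ravel()).reshape(384,512,3)
m=(P[...,0]>.48)&(P[...,0]<.72)&(P[...,1]<-.17)&(P[...,1]>-.35)&(P[...,2]>.115)&(P[...,2]<.14)
p=P[m]; print(m.sum(), np.round(cv2.minAreaRect((p[:,:2]*1000).astype(np.float32))[0:2],1),cv2.minAreaRect((p[:,:2]*1000).astype(np.float32))[2],p[:,2].mean())
cv2.imwrite('pics/t6.png',cv2.resize(im[110:230,290:410],None,fx=5,fy=5,interpolation=3)[...,::-1])
E
python3 rel.py 596.5 -254.5 80 7.2
```

```text
clock: 14.4
tcp_pos: [0.5967, -0.2532, 0.1494]
orientation: [-2.075, -2.356, -0.001]
contact_force: [0.0, -0.0, -5.7]
grip_width: 0.0076
gripper_force: 78.2
803 [[ 609.8 -248.1]
 [ 141.9   94.4]] 6.989121913909912 0.13447693143093073
14.5 [ 596.9 -253.2  149.7] [-2.075e+00 -2.357e+00 -1.000e-03] F [-0.3  0.1 -5.8] w 0.0072 j [-0.1   0.58  0.58  1.73 -0.37  0.95  0.75]
yaw 7.2 turn [-0.    -0.001  0.001] shift [-1.3 -0.6 69.7] deg 0.0 len 70.0
```

View pics/t6.png

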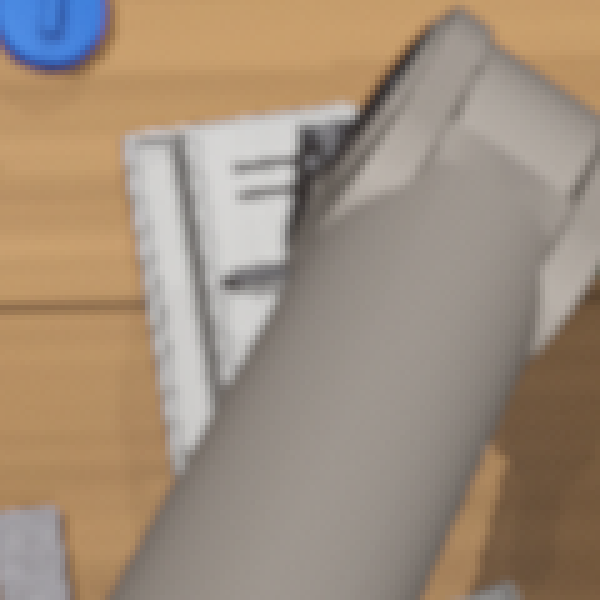

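The crop shows the box over the tray, parallel to it, about 5 mm towards +y by the depth fit (bar end at (225,283)). I correct that while lowering.

```bash
python3 -m creep '0 0 0 -5 0 10 -1;0 0 0 -5 0 22 -1;0 0 0 -5 0 34 -1;0 0 0 -5 0 46 -1;0 0 0 -5 0 56 -1;0 0 0 -5 0 62 -1;0 0 0 -5 0 66 -1;0 0 0 -5 0 67 -1;0 0 0 -5 0 67 -1'; python3 -m creep '0 0 0 0 0 1.5 -1;0 0 0 0 0 2 -1;0 0 0 0 0 2 -1'
```

```text
clock: 15.62
tcp_pos: [0.5976, -0.2602, 0.0833]
orientation: [2.078, 2.356, 0.0]
contact_force: [-0.4, 0.3, -5.6]
grip_width: 0.007
gripper_force: 78.1
clock: 16.0
tcp_pos: [0.5974, -0.26, 0.081]
orientation: [-2.078, -2.356, -0.0]
contact_force: [-0.2, 0.6, -5.1]
grip_width: 0.0069
gripper_force: 78.1
```

```bash
python3 -m creep '0 0 0 0 0 1 -1;0 0 0 0 0 1 -1'; python3 -m creep '0 0 0 0 0 1 -1;0 0 0 0 0 1 -1'
```

```text
clock: 16.25
tcp_pos: [0.5973, -0.26, 0.0799]
orientation: [-2.078, -2.356, 0.0]
contact_force: [0.2, -0.6, -6.0]
grip_width: 0.0076
gripper_force: 78.1
clock: 16.5
tcp_pos: [0.5978, -0.2601, 0.0794]
orientation: [2.078, 2.355, 0.001]
contact_force: [0.1, 0.1, -1.5]
grip_width: 0.0072
gripper_force: 78.7
```

```bash
python3 -m creep '0 0 0 0 0 0 0;0 0 0 0 0 0 1;0 0 0 0 0 0 1;0 0 0 0 0 0 1;0 0 0 0 0 0 1'; python3 -m creep '0 0 0 0 0 -30 1;0 0 0 0 0 -80 1;0 0 0 0 0 -130 1;0 0 0 0 0 -160 1;0 0 0 120 0 -170 1;0 0 0 170 0 -170 1;0 0 0 200 0 -170 1;0 0 0 200 0 -170 1;0 0 0 200 0 -170 1;0 0 0 200 0 -170 1'; sed -e "s/x0>.44)&(x0<.66)&(y0>-.05)&(y0<.14)/x0>.46)\&(x0<.74)\&(y0>-.36)\&(y0<-.15)/;s/.062,.085/.055,.075/;s/.1,.118/.09,.118/;s/t4/t7/;s/150:270,160:300/110:230,290:430/" hd.py > hd2.py; python3 hd2.py
```

```text
clock: 17.12
tcp_pos: [0.5974, -0.2601, 0.0791]
orientation: [2.078, 2.356, 0.0]
contact_force: [-0.1, -0.3, 0.0]
grip_width: 0.0855
gripper_force: 0.0
clock: 18.38
tcp_pos: [0.5724, -0.064, 0.2492]
orientation: [2.081, 2.352, -0.001]
contact_force: [0.0, 0.2, -0.9]
grip_width: 0.0849
gripper_force: 0.0
lid 1952 [ 596.6 -257.6  170.9   97.3    6.8] 0.0652 [ 0.5956 -0.2568  0.0652]
bar 110 [ 596.4 -257.4   10.    81.6    6.5] 0.1028 [ 0.5961 -0.2572  0.1028]
```

View pics/t7.png

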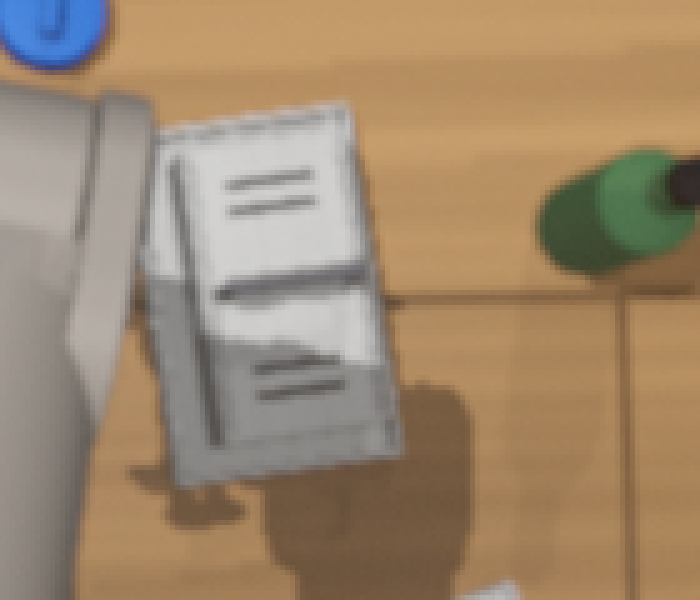

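The box lies flat inside the tray at crop (275,300), handle up at (295,280). It is released, 3 mm off centre, and its lid is level at 65 mm. I hand in.

```bash
python3 -c "
from bench import r; print(r.hand_in())"
```

```text
the job is handed in; nothing more can be done
None
```

The smoker box was stood against the stop, toppled onto its back on the board, and set flat in the large tray with the handle up, about 3 mm off centre by my last measurement; I handed the job in at about 18 s of the 66 s allowed, and the hand-in call returned no verdict.

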